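Clamp a heel wedge and hold the pressing plate flush on its slope

TASK

In the sandal workshop, the cork heel wedge standing in the clamping pocket (the one beside the toggle clamp) needs its sloping face pressed. First swing the toggle clamp over its centre so that it snaps down onto that wedge's flat ledge; then pick up the pressing plate by its wooden rib, tilt it to match the wedge's sloping face, and lay it flush on the face, centred, its rib running straight up and down the slope, with a steady push of about 10 N. Finish while still gripping the plate and holding it pressed there; leave the other wedge and the things lying around where they are.

Things in the scene. Friction and masses are not known exactly. Their poses are not given: they have to be found in the camera images.
- pocket (a point): Floor centre of the clamping pocket, 8 mm above the bench on a fixed plywood board (150 x 350 mm) turned up to 0.25 rad. Axes are the board's: x away from the robot, y towards the clamp, z up. Rails 10 mm high enclose the 113 x 113 mm pocket. A like pocket without clamp, 135 mm to -y, holds the other wedge.
- clamp_pivot (a point): Pivot of the toggle clamp on the board, 100 mm to +y of the pocket's centre and 45 mm above the bench. The arm turns about the board's x axis here, between two steel cheeks (30 mm wide over both, up to 51 mm above the bench).
- clamp_end (a point): Point on the clamp arm 64 mm from its pivot, just past its end. The arm is a steel bar 60 mm long, 14 mm wide, 12 mm thick, with a black sleeve and a rubber foot near its end. Open, it stands up leaning out to +y, this point about 106 mm above the bench; clamped, it lies level towards -y, 33 to 51 mm above the bench, foot on the ledge.
- clamp (a joint): How far the clamp arm has swung: 0 open, leaning out 19 degrees past upright against its stop (the start); 0.33 upright; 1.9 level, foot on the ledge. Over-centre spring: below 0.8 rad it is thrown open, above that it is thrown down by itself. Pushing the arm over towards -y takes about 11 N at 40 mm above the pivot. Down, it presses the ledge with about 8 N.
- low_wedge_face (a point): Centre of the sloping face of a loose brown cork wedge (110 x 110 mm, 0.3 kg, yaw as the board's). The face, 80 mm wide, falls away from the robot: at 14 degrees from 52 mm high at the heel (-x) to 25 mm at the toe (+x); this point is 38.7 mm above the wedge's underside and 15 mm to -y of its middle; x down the slope, z out of the face. Beside it, to +y, a flat ledge 30 mm wide, 25 mm high. Which wedge is in which pocket varies.
- steep_wedge_face (a point): Centre of the sloping face of a loose brown cork wedge (110 x 110 mm, 0.3 kg, yaw as the board's). The face, 80 mm wide, falls away from the robot: at 24 degrees from 74 mm high at the heel (-x) to 25 mm at the toe (+x); this point is 49.5 mm above the wedge's underside and 15 mm to -y of its middle; x down the slope, z out of the face. Beside it, to +y, a flat ledge 30 mm wide, 25 mm high. Which wedge is in which pocket varies.
- plate_grip (a point): Centre of the wooden rib on the loose pressing plate (0.25 kg), a flat 90 x 60 x 8 mm aluminium piece. The rib, 60 mm long (x), 18 mm wide (y), 44 mm high, stands on its middle along its length. This point is 30 mm above the underside, half-way up the rib; z out of the top, x along the rib. Starts flat on the bench.
- jar_mid (a point): Bystander: glue jar, 60 mm across, 85 mm tall; its middle.
- hammer_grip (a point): Bystander: hammer lying on the bench beyond the board; its handle.
- ring_mid (a point): Bystander: brass ring, 70 mm across, 20 mm high, flat on the bench; its middle.
There are look-alikes about, which are no part of the job. Leave any black or green look-alike of the part that bears plate_grip alone.

How it is judged (in metres and radians):
On the way:
1. the clamp has snapped down onto the ledge of the wedge in the clamping pocket, with the plate still on the bench (value of joint clamp above 1.82 rad and height (world z) of plate_grip below 0.045 m and ((horizontal distance between pocket and low_wedge_face below 0.025 m and contact force between clamp and low_wedge above 3 N) or (horizontal distance between pocket and steep_wedge_face below 0.025 m and contact force between clamp and steep_wedge above 3 N))), for 0.2 s.
At the end, for the whole second after the job is handed in: Clamp down (over 1.82 rad), over 3 N on the wedge in the clamping pocket; the plate, held by the fingers, on its slope: parallel within 0.05 rad, rib within 0.17 rad of straight down it, centred within 14 mm along and 12 mm across, underside -3/+2.5 mm from the face, pressed with 4 to 40 N (value of joint clamp above 1.82 rad and contact force between the fingers and plate above 2 N and contact force between the arm and clamp below 0.5 N and ((horizontal distance between pocket and low_wedge_face below 0.025 m and contact force between clamp and low_wedge above 3 N and angle between the z axis of plate_grip and the z axis of low_wedge_face, either way round below 0.05 rad and angle between the x axis of plate_grip and the x axis of low_wedge_face, either way round below 0.17 rad and x of plate_grip in the frame of low_wedge_face between -0.014 and 0.014 m and y of plate_grip in the frame of low_wedge_face between -0.012 and 0.012 m and z of plate_grip in the frame of low_wedge_face between 0.027 and 0.0325 m and contact force between plate and low_wedge between 4 and 40 N) or (horizontal distance between pocket and steep_wedge_face below 0.025 m and contact force between clamp and steep_wedge above 3 N and angle between the z axis of plate_grip and the z axis of steep_wedge_face, either way round below 0.05 rad and angle between the x axis of plate_grip and the x axis of steep_wedge_face, either way round below 0.17 rad and x of plate_grip in the frame of steep_wedge_face between -0.014 and 0.014 m and y of plate_grip in the frame of steep_wedge_face between -0.012 and 0.012 m and z of plate_grip in the frame of steep_wedge_face between 0.027 and 0.0325 m and contact force between plate and steep_wedge between 4 and 40 N))); the arm keeps its last pose, push and grip.
It fails at once if a wedge is shoved or lifted out of its pocket (distance of any of low_wedge_face, steep_wedge_face from where it was at the start of the episode above 0.012 m).
It fails at once if a bystander is disturbed (distance of any of jar_mid, hammer_grip, ring_mid from where it was at the start of the episode above 0.02 m).
It fails at once if the plate is rammed into a wedge (contact force between plate and low_wedge above 80 N or contact force between plate and steep_wedge above 80 N).
It also fails if it takes over 58 s, if anything falls off the work surface, if the arm or the gripper's body presses on something with over 40 N, if the wrist force passes 120 N, or if a joint passes its speed limit or range.

ROBOT

A 7-joint arm with a two-finger parallel gripper is mounted at the origin on the work surface. World frame = base frame: x ahead of the robot, y to its left, z up, the work surface at z = 0. Lengths are in m, angles in degrees, forces in N, time in s.
With the tool pointing down it reaches from about 0.35 to 0.9 m from the base axis. Payload 7.2 kg.
Tool frame: the origin (TCP) lies between the finger pads; the fingertips stand 8 mm ahead of it and the grasp point (between the pads) lies 11 mm behind it; z points along the fingers, y is the line along which they close (so a half turn about z gives the same grasp; the last joint's range is limited). The gripper opens to 88 mm and grips with 3 to 60 N. Pads are 20 mm wide; open, the fingers measure 115 mm over their backs; the gripper's body (75 mm by 178 mm) begins 61 mm behind the grasp point.
Start: joints at [-78.277, 23.554, -0.728, 91.456, 0.321, 64.991, -4.71], TCP at [0.168, 0.602, 0.206] pointing down, gripper open.
Joint ranges: [-169.25, 169.25], [-16.82, 113.86], [-84.01, 82.57], [7.8, 145.47], [-59.2, 239.2], [7.22, 106.19], [-163.78, 163.78]. Speed limits (degrees/s): [136.94, 136.94, 172.46, 172.46, 180, 180, 180].

INTERFACE

Orientations are given as a 3x3 rotation matrix whose columns are the frame's x, y, z axes.
In Python, from cell import get_state, camera, get_calibration, finish_job, recognise, cut_out gives the robot as it stands.
- The arm moves only by the tool servo_tool, never from a script. Its argument "deltas" is a list of rows, each an object with "offset": the shift along the world's x, y, z in cm, a list of three; "rot": the turn, a rotation vector about the world's x, y, z in degrees, a list of three; "jaw": the closure, from 0 (fully open) to 1 (shut). In form: [{"offset": [tx, ty, tz], "rot": [ax, ay, az], "jaw": jaw}, ...]. A call has 1 to 20 rows; each row shifts and turns the commanded pose from where the row before left it; what a row does not reach is not made up. A row lasts 1/8 s, in which the tool goes at most 62.5 mm and 10.7 degrees, less where a joint would pass 70% of its speed; a pose out of reach is approached as far as the arm can. A call with a gripper value outside its range is refused whole. The fingers move at their own pace and stop on an object; "newtons" is the grip in N (left out, the last holds). Time passes only in rows, so rows that do not move let the fingers close. It gives the time, the measured TCP pose, the force, the opening and the grip force at its end, in the units of the state.
- get_state(): the state, without advancing time (a new reading comes with each control period).
- camera(name): name is "side" or "top"; returns the picture (480x640x3 uint8, red, green, blue); there is no depth.
- get_calibration(name): a dict with "fx", "fy", "cx", "cy" (pixels), "origin" and "rotation" of the camera in the world. Camera axes: x right, y up, looking along -z (the intrinsics and any distortion apply to the point x, -y, -z); pixel columns grow to the right and rows downward; lengths in m; the calibration is good to about 2 mm. A picture is of the moment at which its call begins. get_calibration takes no time and is no camera call.
- finish_job(): hands the job in; it is judged then, once.
Trained networks look in the newest picture that a camera, given by its name, has taken for a name from the list of things; names that differ only in an ending like _2 or _b are one class to them, and where a whole thing is asked for, a point or a joint stands for the part that bears it (a point fixed in the world has none). Each returns a list of dicts, best first, with "p" (0 to 1); they miss things now and then, are a little off and sometimes report something else, mostly with a low value. They report only what shows in the picture. A call takes as long as a camera call. They do not tell look-alikes from the thing itself.
- recognise(target, camera): "point" ([column, row] in pixels, amid what is visible of it).
- cut_out(target, camera): "region" (480x640 bool, what is visible of it) and "point" ([column, row] in pixels, amid what is visible of it).
The state is a dict: "t": time; "joints": joint angles; "qd": joint speeds; "tau": joint torques, N m; "eef_pos": TCP position; "orientation": TCP orientation; "ft_force": force on the tool from outside, world axes, zero at the start; "torque": the same for the moment, N m; "finger_gap": opening from 0.0 (shut) to 1.0 (fully open); "gripper_force": force on a finger pad.
Only numpy, scipy, OpenCV 4.12 (cv2) and the standard library are available. Lean on these libraries where they do the work, as an engineer would, in place of code of your own. Each camera call takes 0.05 s, during which the arm holds its last target. There are 200 camera calls.

## Working session

There is one attempt and no reset: what is moved stays moved. The work goes in short steps, Python scripts to look and compute and a tool call to move; the robot and the scene stay as the last step left them, time stands still between calls to the robot, and variables do not carry over. Pictures are saved under pics/ and viewed, at most 10 in all, crops included, and the job is handed in when it is done.

Besides the shell and the picture viewer there is one more tool, called after "Emit:" as name(argument=value, ...), one argument or row to a line, values as JSON. servo_tool: Moves the arm, as the interface text tells. Its arguments: {"type":"object","properties":{"deltas":{"type":"array"},"newtons":{"type":"number"}},"required":["deltas"]}

```bash
mkdir -p pics; ls
cat > h.py <<'E'
import numpy as np, cv2
from cell import *
def shot(n,f):
    im=camera(n); cv2.imwrite('pics/'+f,im[:,:,::-1]); return im
def ray(n,px):
    c=get_calibration(n); R=np.array(c['rotation']); 
    d=R@np.array([(px[0]-c['cx'])/c['fx'],-(px[1]-c['cy'])/c['fy'],-1.]); return np.array(c['origin']),d
def at_z(n,px,z):
    o,d=ray(n,px); return o+d*(z-o[2])/d[2]
def proj(n,P):
    c=get_calibration(n); p=np.array(c['rotation']).T@(np.array(P)-np.array(c['origin'])); return np.array([c['cx']+c['fx']*p[0]/-p[2], c['cy']-c['fy']*p[1]/-p[2]])
def tri(a,pa,b,pb):
    o1,d1=ray(a,pa);o2,d2=ray(b,pb)
    A=np.stack([d1,-d2],1);s=np.linalg.lstsq(A,o2-o1,rcond=None)[0]
    p,q=o1+d1*s[0],o2+d2*s[1];return (p+q)/2,np.linalg.norm(p-q)
E
python3 - <<'E'
from h import *
np.set_printoptions(precision=4,suppress=True)
for n in('top','side'):
    shot(n,n+'0.png'); c=get_calibration(n); print(n,c)
    for t in ['plate_grip','clamp_end','clamp_pivot','clamp','low_wedge_face','steep_wedge_face','jar_mid','hammer_grip','ring_mid','pocket']:
        try: print(n,t,[(np.round(r['point']),round(r['p'],2)) for r in recognise(t,n)][:4])
        except Exception as e: print(t,e)
print(get_state())
E
```

```text
pics
top {'fx': 449.67132356558767, 'fy': 449.67132356558767, 'cx': 321.08380326041663, 'cy': 235.54461289311712, 'origin': array([ 0.4202, -0.0509,  1.0662]), 'rotation': array([[ 0.0005,  0.9891, -0.1473],
       [-0.9999, -0.0018, -0.0153],
       [-0.0154,  0.1473,  0.989 ]])}
top plate_grip [(array([360., 166.]), 0.72), (array([428., 340.]), 0.67), (array([483., 318.]), 0.65), (array([414., 219.]), 0.57)]
top clamp_end [(array([206., 248.]), 0.57)]
top clamp_pivot [(array([258., 283.]), 0.63)]
top clamp [(array([319., 266.]), 0.75), (array([207., 248.]), 0.46)]
top low_wedge_face [(array([259., 257.]), 0.76)]
top steep_wedge_face [(array([318., 265.]), 0.64)]
top jar_mid [(array([419., 160.]), 0.79)]
top hammer_grip [(array([294., 160.]), 0.73)]
top ring_mid [(array([469., 183.]), 0.61)]
top pocket [(array([257., 279.]), 0.88)]
side {'fx': 502.8329727811096, 'fy': 502.8329727811096, 'cx': 313.2521988188381, 'cy': 243.02227693502778, 'origin': array([0.4165, 0.6191, 0.7283]), 'rotation': array([[-0.9732,  0.1645, -0.1608],
       [-0.2296, -0.6514,  0.7232],
       [ 0.0142,  0.7
[... 456 characters left out ...]
., 293.]), 0.71)]
side ring_mid [(array([297., 176.]), 0.92)]
side pocket [(array([305., 388.]), 0.67)]
{'t': 1.1, 'joints': array([-78.277 ,  23.5523,  -0.7269,  91.4552,   0.3209,  64.9914,
        -4.7098]), 'qd': array([ 0.0431,  0.0473,  0.0211, -0.0075, -0.0333,  0.0365, -0.0067]), 'tau': array([ -0.0011, -58.7759,   0.64  , -29.1388,  -0.0539,   0.0108,
         0.    ]), 'eef_pos': array([0.1684, 0.6019, 0.2062]), 'orientation': array([[-0.963 ,  0.2694,  0.    ],
       [ 0.2694,  0.963 ,  0.0001],
       [-0.    ,  0.0001, -1.    ]]), 'ft_force': array([ 0.1639, -1.0477,  0.3692]), 'torque': array([ 0.0526, -0.0469,  0.014 ]), 'gripper_force': 0.0, 'finger_gap': 0.9988229248949483}
```

View pics/top0.png

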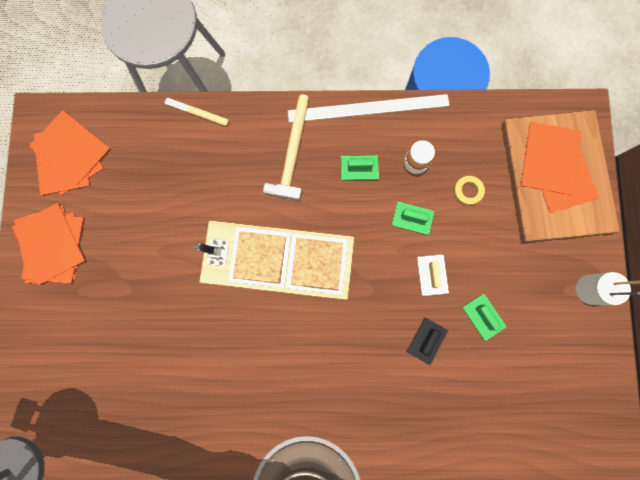

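View pics/side0.png

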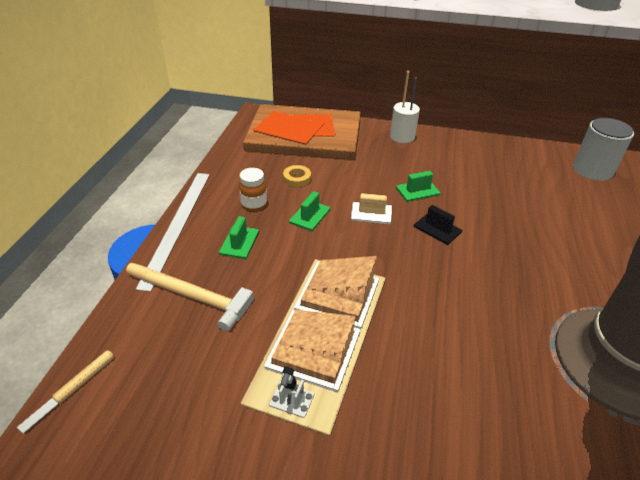

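The top view shows three green look-alikes at (360,166), (414,218) and (485,317), and a black one at (427,341). The only aluminium plate with a wooden rib is at (433,274), which is side (373,210), so I choose that one. The clamp is at the left end of the board, with its head at about (206,248). The wedge beside it, at (259,257), looks like the low one.

Run:
```python
from h import *
np.set_printoptions(precision=4,suppress=True)
t=cv2.imread('pics/top0.png'); s=cv2.imread('pics/side0.png')
a=cv2.resize(t[212:307,193:363],None,fx=4,fy=4,interpolation=cv2.INTER_CUBIC)[:, :680]
b=cv2.resize(t[250:300,410:455],None,fx=4,fy=4,interpolation=cv2.INTER_CUBIC)
c=cv2.resize(s[255:425,245:390],(300,352))
d=cv2.resize(s[180:240,340:410],(280,240))
cv=np.zeros((600,800,3),np.uint8)
aa=cv2.resize(a,(500,280)); cv[:280,:500]=aa; cv[:200,520:700]=b; cv[290:600,:264]=cv2.resize(c,(264,310)); cv[290:530,300:580]=d
cv2.imwrite('pics/comp.png',cv)
# board by colour/plate by white in top
hsv=cv2.cvtColor(t,cv2.COLOR_BGR2HSV)
print('hsv board',hsv[278,215],hsv[292,300],'plate',hsv[262,425], 'rib',hsv[275,436],'bench',hsv[320,300])
for n in('top','side'):
  camera(n)
  for tg in('plate_grip','low_wedge_face','steep_wedge_face','clamp'):
    for r in cut_out(tg,n)[:5]:
        m=r['region'].astype(np.uint8); cs=max(cv2.findContours(m,0,2)[0],key=cv2.contourArea)
        print(n,tg,round(r['p'],2),np.round(r['point']),m.sum(),cv2.minAreaRect(cs))
```

```text
hsv board [ 27  55 247] [ 26  58 247] plate [  0   0 247] rib [ 28  59 247] bench [ 10 142 165]
top plate_grip 0.97 [485. 318.] 1038 ((484.36602783203125, 316.6368103027344), (40.89825439453125, 25.800823211669922), 55.7131233215332)
top plate_grip 0.81 [432. 274.] 996 ((432.5299987792969, 274.7099609375), (38.890872955322266, 26.304372787475586), 81.8698959350586)
top plate_grip 0.63 [426. 340.] 1112 ((427.1290283203125, 340.662841796875), (28.346609115600586, 40.6217041015625), 27.645973205566406)
top plate_grip 0.63 [414. 219.] 1041 ((412.7547302246094, 217.85850524902344), (39.834556579589844, 27.334749221801758), 15.945395469665527)
top plate_grip 0.6 [359. 163.] 893 ((359.6188049316406, 167.42062377929688), (24.201011657714844, 37.01331329345703), 88.26429748535156)
top low_wedge_face 0.57 [259. 256.] 2285 ((259.361572265625, 256.10772705078125), (48.621612548828125, 48.001441955566406), 7.125016689300537)
top steep_wedge_face 0.59 [320. 266.] 2350 ((316.90814208984375, 262.8828125), (49.54644012451172, 49.847267150878906), 6.911227226257324)
top clamp 0.47 [209. 247.] 151 ((20
[... 448 characters left out ...]
23438), (26.004667282104492, 41.05704879760742), 38.1572265625)
side plate_grip 0.82 [239. 239.] 983 ((240.00001525878906, 240.00001525878906), (27.72724151611328, 43.826934814453125), 26.56505012512207)
side plate_grip 0.65 [441. 226.] 1026 ((440.05194091796875, 224.80661010742188), (44.582027435302734, 28.750062942504883), 29.05460548400879)
side low_wedge_face 0.6 [315. 345.] 4168 ((314.0624084472656, 340.1956481933594), (69.07146453857422, 70.6319351196289), 19.179006576538086)
side steep_wedge_face 0.71 [340. 286.] 3504 ((339.1772766113281, 282.4131164550781), (65.10479736328125, 67.18457794189453), 15.068489074707031)
side clamp 0.79 [288. 378.] 290 ((288.5, 379.0), (24.0, 15.0), 90.0)
```

View pics/comp.png

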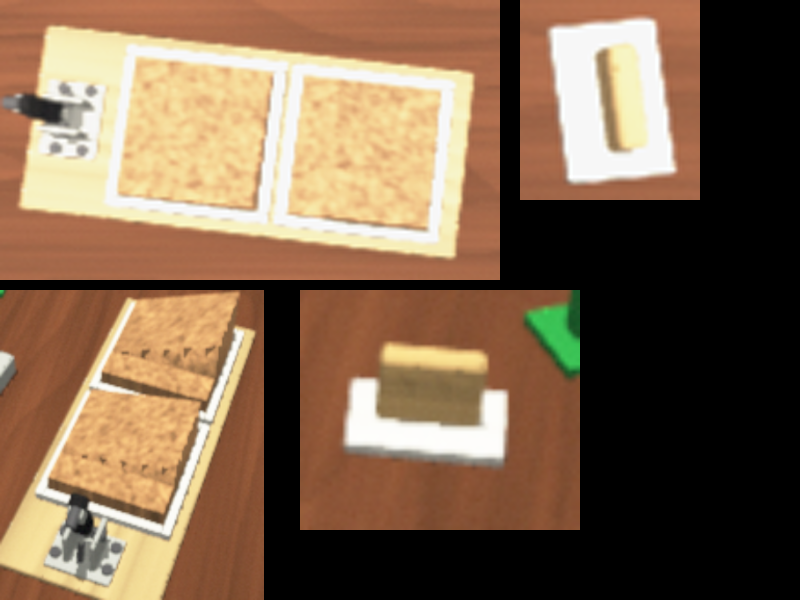

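The composite confirms it: the clamped pocket (near the clamp) holds the low wedge, whose face is visibly flatter than its neighbour's. The plate at top (433,274) is white metal with a wooden rib. Next I measure the board and plate poses.

```bash
cat >> h.py <<'E'
def rect_on(n,mask,z):
    "min-area rectangle, in world plane z, of the largest blob"
    c=max(cv2.findContours(mask.astype(np.uint8),0,cv2.CHAIN_APPROX_NONE)[0],key=cv2.contourArea)
    P=np.array([at_z(n,p[0],z)[:2] for p in cv2.convexHull(c)],np.float32)
    (x,y),(w,h),a=cv2.minAreaRect((P*1000).astype(np.float32))
    if w<h: a+=90;w,h=h,w
    return np.round([x,y,w,h,(a+90)%180-90],1)
E
cat > meas.py <<'E'
from h import *
import sys
np.set_printoptions(precision=4,suppress=True)
for n,bb,pb in(('top',(195,215,165,90),(412,250,42,50)),('side',(240,250,150,180),(345,185,50,45))):
    im=cv2.imread('pics/%s0.png'%n); h=cv2.cvtColor(im,cv2.COLOR_BGR2HSV).astype(int)
    def box(m,b): r=np.zeros(m.shape,bool); x,y,w,hh=b; r[y:y+hh,x:x+w]=m[y:y+hh,x:x+w]; return r
    board=box((h[:,:,2]>195)&(h[:,:,1]<135),bb)
    board=cv2.morphologyEx(board.astype(np.uint8),3,np.ones((9,9)))
    white=box((h[:,:,2]>200)&(h[:,:,1]<30),bb)
    white[:, :(228 if n=='top' else 0)]=0
    plate=box((h[:,:,2]>150)&((h[:,:,1]<100)),pb)
    print(n,'board',rect_on(n,board,.008),'rails',rect_on(n,white,.018),'plate',rect_on(n,plate,.008), plate.sum())
for z in(0.052,): print(at_z('top',(0,0),z))
print('clampend',tri('top',recognise('clamp_end','top')[0]['point'],'side',recognise('clamp_end','side')[0]['point']))
E
python3 meas.py
```

```text
top board [521.4  70.6 351.8 151.2  83.6] rails [510.4 -23.8 131.1 130.1  83.5] plate [ 485.1 -295.2   93.6   65.5    5.3] 1048
side board [518.2  47.5 398.6 148.8  83.5] rails [499.9 114.1 130.1  76.9  83.4] plate [ 485.  -293.8   92.    63.3    5.5] 460
[1.1689 0.7691 0.052 ]
clampend (array([0.5401, 0.2202, 0.0811]), np.float64(0.002501246392304852))
```

Emit:
servo_tool(
  deltas=[
    {"offset": [2.5,-2.2,-0.6],"rot": [0,0,0.6],"jaw": 1},
    {"offset": [2.5,-2.2,-0.6],"rot": [0,0,0.6],"jaw": 1},
    {"offset": [2.5,-2.2,-0.6],"rot": [0,0,0.6],"jaw": 1},
    {"offset": [2.5,-2.2,-0.6],"rot": [0,0,0.6],"jaw": 1},
    {"offset": [2.5,-2.2,-0.6],"rot": [0,0,0.6],"jaw": 1},
    {"offset": [2.5,-2.2,-0.6],"rot": [0,0,0.6],"jaw": 1},
    {"offset": [2.5,-2.2,-0.6],"rot": [0,0,0.6],"jaw": 1},
    {"offset": [2.5,-2.2,-0.6],"rot": [0,0,0.6],"jaw": 1},
    {"offset": [2.5,-2.2,-0.6],"rot": [0,0,0.6],"jaw": 1},
    {"offset": [2.5,-2.2,-0.6],"rot": [0,0,0.6],"jaw": 1},
    {"offset": [2.5,-2.2,-0.6],"rot": [0,0,0.6],"jaw": 1},
    {"offset": [2.5,-2.2,-0.6],"rot": [0,0,0.6],"jaw": 1},
    {"offset": [2.5,-2.2,-0.6],"rot": [0,0,0.6],"jaw": 1},
    {"offset": [2.5,-2.2,-0.6],"rot": [0,0,0.7],"jaw": 1},
    {"offset": [2.5,-2.2,-0.6],"rot": [0,0,0.7],"jaw": 1},
    {"offset": [0.1,0,-1.6],"rot": [0,0,0],"jaw": 1},
    {"offset": [0,0,-1.7],"rot": [0,0,0],"jaw": 1},
    {"offset": [0,0,0],"rot": [0,0,0],"jaw": 1},
  ],
  newtons=20,
)

```text
t: 3.95
eef_pos: [0.5422, 0.2726, 0.0812]
orientation: [[-0.994, 0.11, -0.003], [0.11, 0.994, -0.001], [0.003, -0.002, -1.0]]
ft_force: [0.0, -0.2, 0.1]
finger_gap: 0.003
gripper_force: 0.0
```

Run:
```python
from h import *
s=get_state(); print(s['t'],s['eef_pos'],s['orientation'],s['ft_force'],s['finger_gap'])
a=shot('side','s1.png'); b=shot('top','t1.png')
for n,im,(x,y,w,h) in(('side',a,(230,300,130,130)),('top',b,(150,200,130,100))):
    pass
c=np.hstack([cv2.resize(a[280:430,210:360],(400,400)),cv2.resize(b[205:305,150:250],(400,400))]); cv2.imwrite('pics/c1.png',c[:,:,::-1])
```

```text
3.95 [0.54218875 0.27259409 0.08121049] [[-0.9939167   0.11007975 -0.00346909]
 [ 0.11008441  0.99392154 -0.00118152]
 [ 0.00331794 -0.00155623 -0.99999328]] [ 0.04150983 -0.21372566  0.06335665] 0.003096941837652055
```

View pics/c1.png

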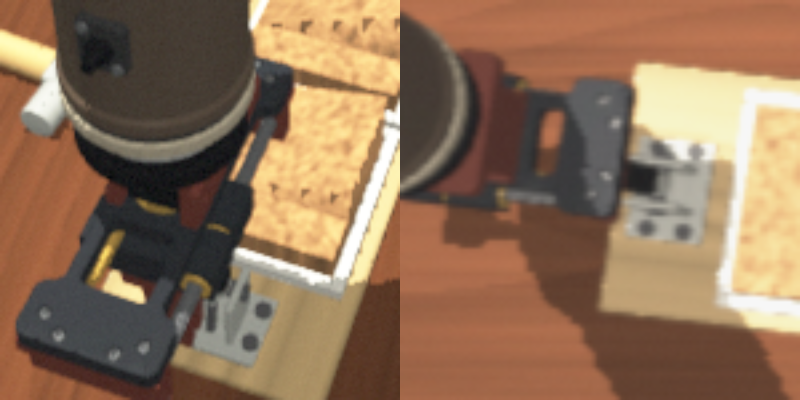

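The gripper is beside the open clamp at the right height, with its closed fingers on the arm's +y side. I push over now.

Emit:
servo_tool(
  deltas=[
    {"offset": [-0.07,-0.7,0],"rot": [0,0,0],"jaw": 1},
    {"offset": [-0.07,-0.7,0],"rot": [0,0,0],"jaw": 1},
    {"offset": [-0.07,-0.7,0],"rot": [0,0,0],"jaw": 1},
    {"offset": [-0.05,-0.5,0],"rot": [0,0,0],"jaw": 1},
    {"offset": [-0.05,-0.5,0],"rot": [0,0,0],"jaw": 1},
    {"offset": [-0.05,-0.5,0],"rot": [0,0,0],"jaw": 1},
    {"offset": [-0.05,-0.5,0],"rot": [0,0,0],"jaw": 1},
    {"offset": [-0.05,-0.5,0],"rot": [0,0,0],"jaw": 1},
    {"offset": [-0.05,-0.5,0],"rot": [0,0,0],"jaw": 1},
    {"offset": [-0.05,-0.5,0],"rot": [0,0,0],"jaw": 1},
  ],
)

```text
t: 5.3
eef_pos: [0.5403, 0.2231, 0.0876]
orientation: [[-0.994, 0.108, 0.006], [0.108, 0.994, 0.01], [-0.005, 0.01, -1.0]]
ft_force: [-8.5, 11.9, 28.9]
finger_gap: 0.008
gripper_force: 15.0
```

Run:
```python
from h import *
s=get_state(); print(s['t'],s['eef_pos'],s['ft_force'],s['torque'],s['finger_gap'])
a=shot('side','s2.png'); b=shot('top','t2.png')
c=np.hstack([cv2.resize(a[280:430,210:360],(400,400),interpolation=cv2.INTER_CUBIC),cv2.resize(b[205:305,170:270],(400,400),interpolation=cv2.INTER_CUBIC)]); cv2.imwrite('pics/c2.png',c[:,:,::-1])
```

```text
5.3 [0.54031847 0.22307998 0.08757939] [-8.49308456 11.88509601 28.89559056] [ 2.60344589  1.78875433 -0.07162116] 0.00773207535911044
```

View pics/c2.png

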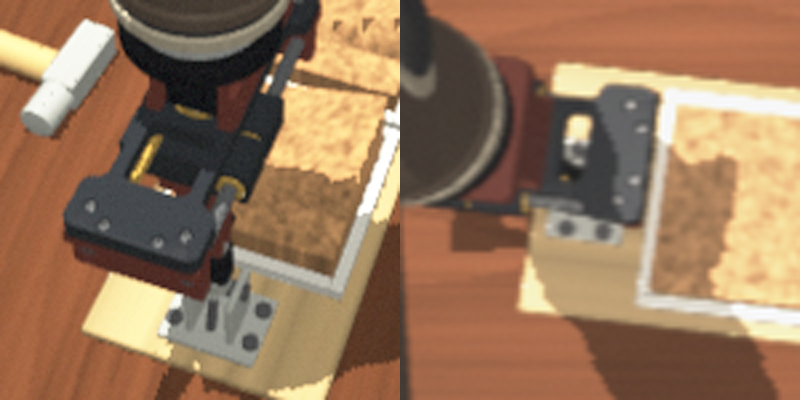

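The push force is mostly upward: the arm's top has caught under the finger's shoulder. I back off, rise about 15 mm and push again with only the fingertips.

Emit:
servo_tool(
  deltas=[
    {"offset": [0.05,0.5,0.4],"rot": [0,0,0],"jaw": 1},
    {"offset": [0.1,1,0.5],"rot": [0,0,0],"jaw": 1},
    {"offset": [0.1,1,0.3],"rot": [0,0,0],"jaw": 1},
    {"offset": [0.1,1,0],"rot": [0,0,0],"jaw": 1},
    {"offset": [0,0.6,0],"rot": [0,0,0],"jaw": 1},
    {"offset": [0,0,0],"rot": [0,0,0],"jaw": 1},
  ],
)

```text
t: 6.15
eef_pos: [0.542, 0.2572, 0.0948]
orientation: [[-0.994, 0.111, -0.001], [0.111, 0.994, -0.0], [0.001, -0.0, -1.0]]
ft_force: [-0.7, 0.5, -0.3]
finger_gap: 0.006
gripper_force: 0.0
```

Emit:
servo_tool(
  deltas=[
    {"offset": [-0.06,-0.6,0.1],"rot": [0,0,0],"jaw": 1},
    {"offset": [-0.06,-0.6,0],"rot": [0,0,0],"jaw": 1},
    {"offset": [-0.05,-0.5,0],"rot": [0,0,0],"jaw": 1},
    {"offset": [-0.05,-0.5,0],"rot": [0,0,0],"jaw": 1},
    {"offset": [-0.05,-0.5,0],"rot": [0,0,0],"jaw": 1},
  ],
)

```text
t: 6.78
eef_pos: [0.5396, 0.2294, 0.0962]
orientation: [[-0.994, 0.112, -0.0], [0.112, 0.994, 0.0], [0.0, 0.0, -1.0]]
ft_force: [0.5, -0.5, 0.7]
finger_gap: 0.007
gripper_force: 0.0
```

Emit:
servo_tool(
  deltas=[
    {"offset": [-0.05,-0.5,0],"rot": [0,0,0],"jaw": 1},
    {"offset": [-0.05,-0.5,0],"rot": [0,0,0],"jaw": 1},
  ],
)

```text
t: 7.02
eef_pos: [0.5386, 0.2196, 0.0962]
orientation: [[-0.994, 0.112, 0.0], [0.112, 0.994, 0.0], [-0.0, 0.0, -1.0]]
ft_force: [-0.4, 0.5, -0.1]
finger_gap: 0.01
gripper_force: 0.0
```

Run:
```python
from h import *
a=shot('side','s3.png'); b=shot('top','t3.png')
for n,im in(('side',a),('top',b)):
  for t in('clamp','clamp_end'):
    print(n,t,[(np.round(r['point']),round(r['p'],2)) for r in recognise(t,n)])
print(proj('side',(0.5403,.2098,.106)),proj('side',(0.539,.2305,.1055)),proj('side',(0.53,.15,.045)))
c=np.hstack([cv2.resize(a[280:430,210:360],(400,400),interpolation=cv2.INTER_CUBIC),cv2.resize(b[205:305,170:270],(400,400),interpolation=cv2.INTER_CUBIC)]); cv2.imwrite('pics/c3.png',c[:,:,::-1])
```

```text
side clamp []
side clamp_end [(array([293., 380.]), 0.5)]
top clamp []
top clamp_end [(array([432., 275.]), 0.61)]
[289.03308971 362.24193044] [286.08927473 374.54064994] [305.57663975 355.06614449]
```

View pics/c3.png

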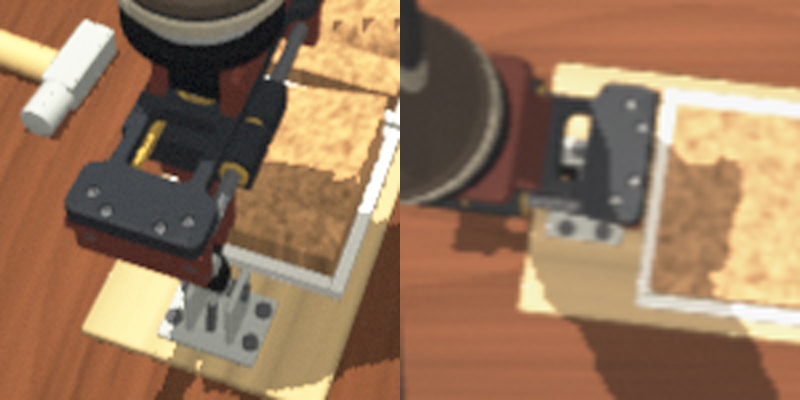

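Run:
```python
from h import *
by=np.array([.111,.994,0]);z=np.array([0,0,1.]);piv=np.array([.5367,.2098,.045])
f=lambda p:((proj('side',p)-[210,280])/.375).round()
for q in(0,.2,.33,.5,.7,1.,1.5,1.9):
    d=by*np.sin(.33-q)+z*np.cos(.33-q)
    print(q,[f(piv+d*r) for r in(0,.02,.04,.06)])
T=np.array([.5386,.2196,.0962])
print('tcp',f(T),'tip',f(T-[0,0,.008]),'tip+y',f(T-[0,0,.008]+.0135*by),'grasp',f(T+[0,0,.011]),f(T+[0,0,.03]),f(T+[0,0,.072]))
```

```text
0 [array([219., 282.]), array([214., 273.]), array([209., 264.]), array([204., 254.])]
0.2 [array([219., 282.]), array([217., 267.]), array([214., 250.]), array([212., 234.])]
0.33 [array([219., 282.]), array([218., 263.]), array([218., 243.]), array([217., 222.])]
0.5 [array([219., 282.]), array([220., 258.]), array([222., 233.]), array([224., 208.])]
0.7 [array([219., 282.]), array([223., 254.]), array([227., 225.]), array([231., 195.])]
1.0 [array([219., 282.]), array([226., 249.]), array([234., 216.]), array([241., 183.])]
1.5 [array([219., 282.]), array([230., 248.]), array([241., 216.]), array([252., 183.])]
1.9 [array([219., 282.]), array([231., 254.]), array([243., 227.]), array([255., 200.])]
tcp [209. 245.] tip [210. 253.] tip+y [200. 274.] grasp [209. 234.] [208. 213.] [207. 165.]
```

Emit:
servo_tool(
  deltas=[
    {"offset": [0.1,1,0],"rot": [0,0,0],"jaw": 1},
    {"offset": [0.2,2,0],"rot": [0,0,0],"jaw": 1},
    {"offset": [0.3,3,1],"rot": [0,0,0],"jaw": 1},
    {"offset": [0.3,3,1],"rot": [0,0,0],"jaw": 1},
    {"offset": [0.3,3,1],"rot": [0,0,0],"jaw": 1},
    {"offset": [0,0,0],"rot": [0,0,0],"jaw": 1},
  ],
)

```text
t: 8.07
eef_pos: [0.5497, 0.3451, 0.1266]
orientation: [[-0.994, 0.107, 0.001], [0.107, 0.994, 0.003], [-0.0, 0.003, -1.0]]
ft_force: [0.3, -0.1, -0.3]
finger_gap: 0.006
gripper_force: 0.0
```

Run:
```python
from h import *
a=shot('side','s4.png'); b=shot('top','t4.png')
for n,im in(('side',a),('top',b)):
  for t in('clamp','clamp_end','clamp_pivot'):
    print(n,t,[(np.round(r['point']),round(r['p'],2)) for r in recognise(t,n)])
c=np.hstack([cv2.resize(a[260:430,210:380],(400,400),interpolation=cv2.INTER_CUBIC),cv2.resize(b[205:305,170:270],(400,400),interpolation=cv2.INTER_CUBIC)]); cv2.imwrite('pics/c4.png',c[:,:,::-1])
```

```text
side clamp [(array([285., 374.]), 0.77)]
side clamp_end [(array([290., 377.]), 0.83)]
side clamp_pivot [(array([317., 390.]), 0.71), (array([291., 378.]), 0.68)]
top clamp [(array([293., 157.]), 0.46), (array([204., 248.]), 0.44)]
top clamp_end [(array([205., 248.]), 0.45)]
top clamp_pivot []
```

View pics/c4.png

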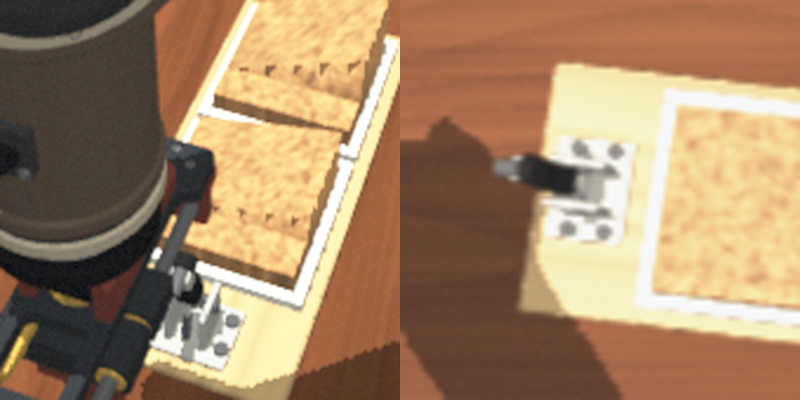

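Run:
```python
from h import *
for px,z in(((195,246),.102),((214,251),.05),((205,248),.08)): print(px,at_z('top',px,z))
by=np.array([.111,.994,0]);z=np.array([0,0,1.]);piv=np.array([.5367,.2098,.045])
for r in(0,.03,.06): 
    P=piv+r*(by*np.sin(.33)+z*np.cos(.33)); print(r,P,proj('top',P),proj('side',P))
for b in (0,1):
  for s in(-.015,.015):
    P=piv+[.994*s,-.111*s,.006]; print('cheek',proj('top',P),proj('side',P))
T=np.array([0.5497,0.3451,0.1266]); print(proj('top',T),proj('side',T))
print(tri('top',(205,248),'side',(288,378)), tri('top',(195,246),'side',(285,370)))
```

```text
(195, 246) [0.54134644 0.23762954 0.102     ]
(214, 251) [0.53632221 0.20915966 0.05      ]
(205, 248) [0.5396106  0.22175276 0.08      ]
0 [0.5367 0.2098 0.045 ] [214.27481769 251.08356119] [292.00766661 385.74896194]
0.03 [0.53777906 0.21946296 0.07338127] [206.79347588 249.169489  ] [289.34845377 380.66983068]
0.06 [0.53885813 0.22912593 0.10176254] [198.88634811 247.14648112] [286.49875773 375.22687402]
cheek [212.65279705 257.30197818] [301.11838347 386.57508925]
cheek [214.57516346 244.29737649] [282.87150851 380.64172053]
cheek [212.65279705 257.30197818] [301.11838347 386.57508925]
cheek [214.57516346 244.29737649] [282.87150851 380.64172053]
[141.35913758 240.72390005] [252.57269483 440.80352031]
(array([0.53927554, 0.22108751, 0.08238677]), np.float64(9.178182193457207e-05)) (array([0.53944174, 0.23244501, 0.11944224]), np.float64(0.00057092056665402))
```

View pics/s4.png

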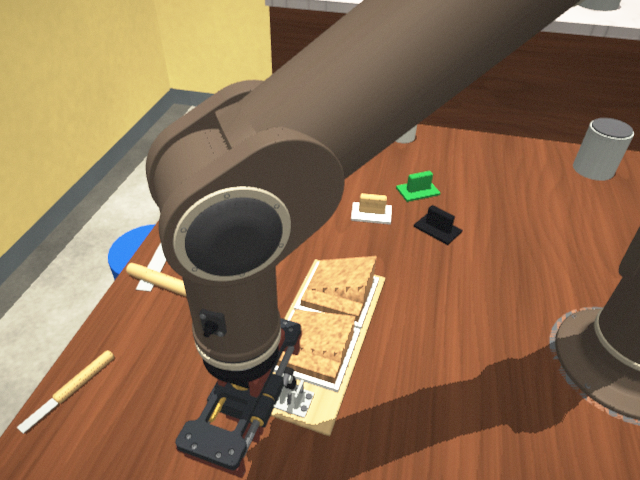

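The clamp has swung open again; side (289,377), top (205,248). The finger backs have a shoulder that rides up on the arm. Instead I'll straddle the arm with open fingers and push it with the flat inner pad of the +y finger.

Emit:
servo_tool(
  deltas=[
    {"offset": [0,0,2.5],"rot": [0,0,0],"jaw": 0},
    {"offset": [0,-0.5,3],"rot": [0,0,0],"jaw": 0},
    {"offset": [-0.3,-3,0],"rot": [0,0,0],"jaw": 0},
    {"offset": [-0.3,-3.5,0],"rot": [0,0,0],"jaw": 0},
    {"offset": [-0.4,-3.5,0],"rot": [0,0,0],"jaw": 0},
    {"offset": [-0.3,-3,0],"rot": [0,0,0],"jaw": 0},
    {"offset": [0,0,0],"rot": [0,0,0],"jaw": 0},
    {"offset": [0,0,-2.5],"rot": [0,0,0],"jaw": 0},
    {"offset": [0,0,-2.5],"rot": [0,0,0],"jaw": 0},
    {"offset": [0,0,-2],"rot": [0,0,0],"jaw": 0},
    {"offset": [0,0,-1.3],"rot": [0,0,0],"jaw": 0},
    {"offset": [0,0,0],"rot": [0,0,0],"jaw": 0},
  ],
)

```text
t: 9.98
eef_pos: [0.5371, 0.2052, 0.0974]
orientation: [[-0.994, 0.112, -0.001], [0.112, 0.994, -0.0], [0.001, -0.001, -1.0]]
ft_force: [0.2, 0.6, 0.9]
finger_gap: 1.001
gripper_force: 0.0
```

Emit:
servo_tool(
  deltas=[
    {"offset": [-0.06,-0.6,-0.3],"rot": [0,0,0],"jaw": 0},
    {"offset": [-0.05,-0.5,0],"rot": [0,0,0],"jaw": 0},
    {"offset": [-0.05,-0.5,0],"rot": [0,0,0],"jaw": 0},
    {"offset": [-0.05,-0.5,0],"rot": [0,0,0],"jaw": 0},
    {"offset": [-0.05,-0.5,0],"rot": [0,0,0],"jaw": 0},
  ],
)

```text
t: 10.6
eef_pos: [0.5351, 0.1785, 0.0953]
orientation: [[-0.994, 0.112, 0.0], [0.112, 0.994, 0.0], [-0.0, 0.0, -1.0]]
ft_force: [-0.7, -0.4, -0.2]
finger_gap: 0.997
gripper_force: 0.0
```

Emit:
servo_tool(
  deltas=[
    {"offset": [-0.05,-0.5,0],"rot": [0,0,0],"jaw": 0},
    {"offset": [-0.05,-0.5,0],"rot": [0,0,0],"jaw": 0},
  ],
)

```text
t: 10.85
eef_pos: [0.534, 0.1685, 0.0952]
orientation: [[-0.994, 0.112, 0.0], [0.112, 0.994, -0.0], [-0.0, 0.0, -1.0]]
ft_force: [-0.6, -0.8, 0.3]
finger_gap: 0.997
gripper_force: 0.0
```

Run:
```python
from h import *
s=get_state(); print(s['ft_force'],s['eef_pos'])
a=shot('side','s5.png'); b=shot('top','t5.png')
for n in('side','top'):
  for t in('clamp','clamp_end'):
    print(n,t,[(np.round(r['point']),round(r['p'],2)) for r in recognise(t,n)])
c=np.hstack([cv2.resize(a[230:430,230:380],(450,600),interpolation=cv2.INTER_CUBIC),cv2.resize(b[205:375,170:270],(350,600),interpolation=cv2.INTER_CUBIC)]); cv2.imwrite('pics/c5.png',c[:,:,::-1])
```

```text
[-0.59768047 -0.83745995  0.26390613] [0.53397528 0.1685397  0.09516675]
side clamp [(array([288., 380.]), 0.67), (array([370., 212.]), 0.46)]
side clamp_end []
top clamp []
top clamp_end [(array([320., 264.]), 0.25)]
```

View pics/c5.png

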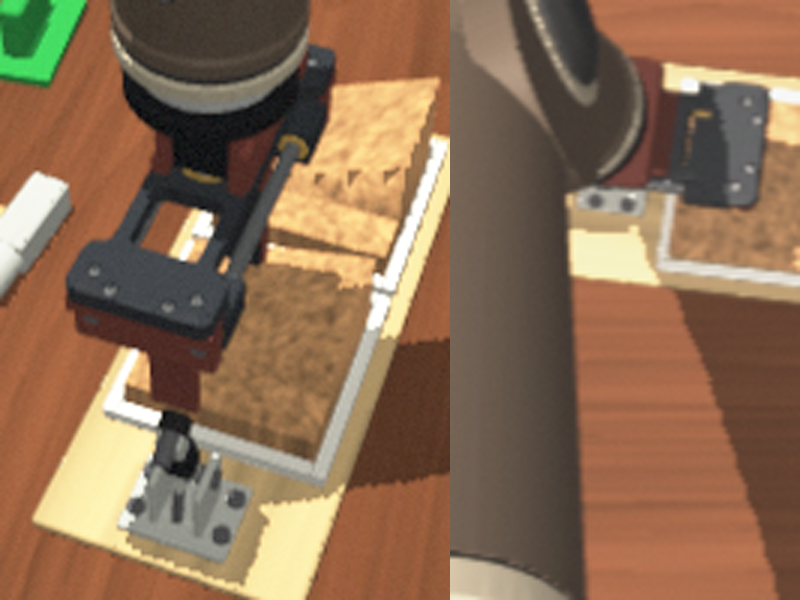

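Emit:
servo_tool(
  deltas=[
    {"offset": [0,0,2.5],"rot": [0,0,0],"jaw": 0},
    {"offset": [0,0,2.5],"rot": [0,0,0],"jaw": 0},
    {"offset": [0.2,2.1,0],"rot": [0,0,0],"jaw": 0},
    {"offset": [0.3,2.3,0],"rot": [0,0,0],"jaw": 0},
    {"offset": [0,0,0],"rot": [0,0,0],"jaw": 0},
    {"offset": [0,0,-2.5],"rot": [0,0,0],"jaw": 0},
    {"offset": [0,0,-2.5],"rot": [0,0,0],"jaw": 0},
    {"offset": [0,0,-1],"rot": [0,0,0],"jaw": 0},
    {"offset": [0,0,-1],"rot": [0,0,0],"jaw": 0},
    {"offset": [0,0,0],"rot": [0,0,0],"jaw": 0},
  ],
)

```text
t: 12.4
eef_pos: [0.5388, 0.2127, 0.0747]
orientation: [[-0.994, 0.112, -0.001], [0.112, 0.994, -0.0], [0.001, -0.001, -1.0]]
ft_force: [0.6, -0.3, 0.2]
finger_gap: 0.999
gripper_force: 0.0
```

Emit:
servo_tool(
  deltas=[
    {"offset": [-0.06,-0.5,0],"rot": [0,0,0],"jaw": 0},
    {"offset": [-0.06,-0.5,0],"rot": [0,0,0],"jaw": 0},
    {"offset": [-0.06,-0.5,0],"rot": [0,0,0],"jaw": 0},
    {"offset": [-0.06,-0.5,0],"rot": [0,0,0],"jaw": 0},
    {"offset": [-0.06,-0.5,0],"rot": [0,0,0],"jaw": 0},
  ],
)

```text
t: 13.02
eef_pos: [0.5365, 0.1903, 0.0758]
orientation: [[-0.994, 0.111, 0.002], [0.111, 0.994, 0.004], [-0.001, 0.004, -1.0]]
ft_force: [1.2, 10.2, 2.2]
finger_gap: 1.002
gripper_force: 4.9
```

Emit:
servo_tool(
  deltas=[
    {"offset": [-0.06,-0.5,0],"rot": [0,0,0],"jaw": 0},
    {"offset": [-0.06,-0.5,0],"rot": [0,0,0],"jaw": 0},
    {"offset": [-0.06,-0.5,0],"rot": [0,0,0],"jaw": 0},
  ],
)

```text
t: 13.4
eef_pos: [0.5361, 0.1776, 0.0773]
orientation: [[-0.994, 0.109, 0.005], [0.109, 0.994, 0.006], [-0.004, 0.007, -1.0]]
ft_force: [1.2, 8.6, 8.2]
finger_gap: 1.0
gripper_force: 4.5
```

Emit:
servo_tool(
  deltas=[
    {"offset": [-0.05,-0.5,0],"rot": [0,0,0],"jaw": 0},
    {"offset": [-0.05,-0.5,0],"rot": [0,0,0],"jaw": 0},
  ],
)

```text
t: 13.65
eef_pos: [0.5348, 0.1664, 0.0769]
orientation: [[-0.994, 0.11, 0.004], [0.11, 0.994, 0.005], [-0.004, 0.005, -1.0]]
ft_force: [0.3, 6.7, 6.6]
finger_gap: 0.999
gripper_force: 3.8
```

Emit:
servo_tool(
  deltas=[
    {"offset": [-0.05,-0.5,0],"rot": [0,0,0],"jaw": 0},
    {"offset": [-0.05,-0.5,0],"rot": [0,0,0],"jaw": 0},
  ],
)

```text
t: 13.9
eef_pos: [0.5331, 0.1544, 0.0759]
orientation: [[-0.994, 0.111, 0.003], [0.111, 0.994, 0.002], [-0.002, 0.003, -1.0]]
ft_force: [1.6, 3.5, -1.7]
finger_gap: 1.002
gripper_force: 1.7
```

Emit:
servo_tool(
  deltas=[
    {"offset": [-0.05,-0.5,0],"rot": [0,0,0],"jaw": 0},
    {"offset": [-0.05,-0.5,0],"rot": [0,0,0],"jaw": 0},
    {"offset": [-0.05,-0.5,0],"rot": [0,0,0],"jaw": 0},
    {"offset": [0,0,0],"rot": [0,0,0],"jaw": 0},
    {"offset": [0,0,0],"rot": [0,0,0],"jaw": 0},
  ],
)

```text
t: 14.52
eef_pos: [0.5307, 0.1378, 0.0751]
orientation: [[-0.994, 0.112, -0.0], [0.112, 0.994, -0.0], [0.0, -0.0, -1.0]]
ft_force: [-0.3, 1.0, -0.5]
finger_gap: 1.001
gripper_force: 0.0
```

Run:
```python
from h import *
a=shot('side','s6.png')
for n in('side',):
  for t in('clamp','clamp_end'):
    print(n,t,[(np.round(r['point']),round(r['p'],2)) for r in recognise(t,n)])
```

```text
side clamp [(array([297., 368.]), 0.79)]
side clamp_end [(array([300., 366.]), 0.75)]
```

The clamp arm now shows at side (297,368), which is where it should be when clamped. I lift off and go above the plate.

Emit:
servo_tool(
  deltas=[
    {"offset": [0,0,3],"rot": [0,0,0],"jaw": 0},
    {"offset": [0,0,4],"rot": [0,0,0],"jaw": 0},
    {"offset": [-0.3,-3.3,4],"rot": [0,0,1],"jaw": 0},
    {"offset": [-0.4,-4,0],"rot": [0,0,1],"jaw": 0},
    {"offset": [-0.4,-4,0],"rot": [0,0,1],"jaw": 0},
    {"offset": [-0.4,-4,0],"rot": [0,0,1],"jaw": 0},
    {"offset": [-0.4,-4,0],"rot": [0,0,1],"jaw": 0},
    {"offset": [-0.4,-4,0],"rot": [0,0,1],"jaw": 0},
    {"offset": [-0.4,-4,0],"rot": [0,0,1],"jaw": 0},
    {"offset": [-0.4,-4,0],"rot": [0,0,1],"jaw": 0},
    {"offset": [-0.4,-4,0],"rot": [0,0,1],"jaw": 0},
    {"offset": [-0.4,-4,-1],"rot": [0,0,1.4],"jaw": 0},
    {"offset": [-0.6,-4,-2],"rot": [0,0,1.4],"jaw": 0},
    {"offset": [0,0,0],"rot": [0,0,0],"jaw": 0},
  ],
)

```text
t: 16.42
eef_pos: [0.4835, -0.298, 0.1537]
orientation: [[-0.996, -0.089, -0.003], [-0.089, 0.996, -0.0], [0.003, -0.0, -1.0]]
ft_force: [0.1, 0.3, -0.0]
finger_gap: 0.998
gripper_force: 0.0
```

Run:
```python
from h import *
a=shot('side','s7.png'); b=shot('top','t7.png')
for n in('side','top'):
  for t in('clamp','clamp_end','low_wedge_face'):
    print(n,t,[(np.round(r['point']),round(r['p'],2)) for r in recognise(t,n)])
c=np.hstack([cv2.resize(a[260:410,240:390],(400,400),interpolation=cv2.INTER_CUBIC),cv2.resize(b[205:305,190:290],(400,400),interpolation=cv2.INTER_CUBIC)]); 
c=np.vstack([c,np.zeros((200,800,3),np.uint8)]); c[400:600,:266]=cv2.resize(a[170:260,330:450],(266,200)); c[400:600,300:500]=cv2.resize(b[240:310,400:470],(200,200))
cv2.imwrite('pics/c7.png',c[:,:,::-1])
h=cv2.cvtColor(cv2.cvtColor(a,cv2.COLOR_RGB2BGR),cv2.COLOR_BGR2HSV).astype(int)
print(get_state()['eef_pos'],get_state()['orientation'])
```

```text
side clamp [(array([299., 367.]), 0.73)]
side clamp_end [(array([301., 364.]), 0.8), (array([373., 210.]), 0.52)]
side low_wedge_face [(array([317., 347.]), 0.74)]
top clamp [(array([229., 251.]), 0.74)]
top clamp_end [(array([226., 252.]), 0.54)]
top low_wedge_face [(array([261., 260.]), 0.66)]
[ 0.48633269 -0.29417439  0.15563545] [[-9.95458840e-01 -9.51890849e-02  8.58026050e-04]
 [-9.51890730e-02  9.95459209e-01  5.47207129e-05]
 [-8.59338748e-04 -2.72024869e-05 -9.99999630e-01]]
```

View pics/c7.png

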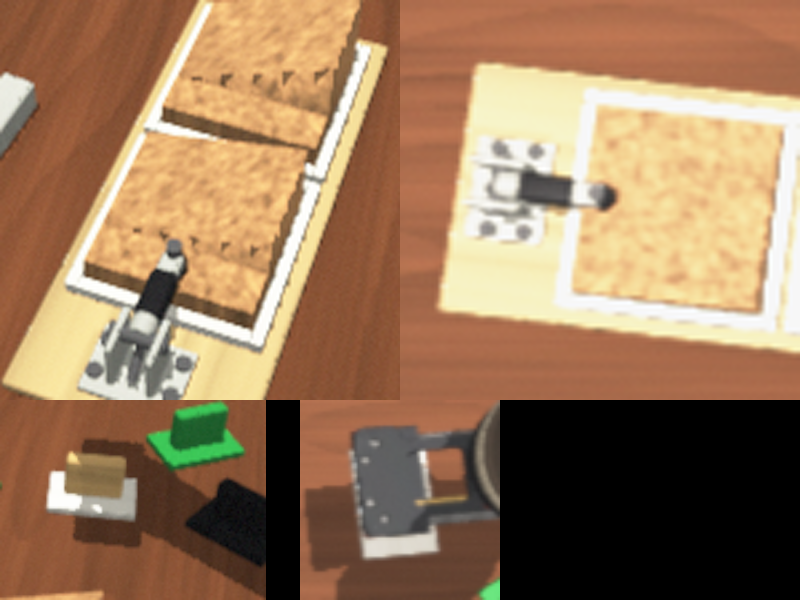

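The crops show the clamp lying level with its foot on the low wedge's ledge (about (301,364) in the side view), and the plate undisturbed. That was the tenth and last picture I may view, so from here I go by numbers. Descending to grip the rib.

Emit:
servo_tool(
  deltas=[
    {"offset": [-0.1,-0.1,-3],"rot": [0,0,0],"jaw": 0},
    {"offset": [0,0,-4],"rot": [0,0,0],"jaw": 0},
    {"offset": [0,0,-3],"rot": [0,0,0],"jaw": 0},
    {"offset": [0,0,-2],"rot": [0,0,0],"jaw": 0},
    {"offset": [0,0,-1.1],"rot": [0,0,0],"jaw": 0},
    {"offset": [0,0,0],"rot": [0,0,0],"jaw": 0.5},
    {"offset": [0,0,0],"rot": [0,0,0],"jaw": 1},
    {"offset": [0,0,0],"rot": [0,0,0],"jaw": 1},
    {"offset": [0,0,0],"rot": [0,0,0],"jaw": 1},
    {"offset": [0,0,0],"rot": [0,0,0],"jaw": 1},
    {"offset": [0,0,0],"rot": [0,0,0],"jaw": 1},
    {"offset": [0,0,0],"rot": [0,0,0],"jaw": 1},
  ],
  newtons=45,
)

```text
t: 18.32
eef_pos: [0.4847, -0.2961, 0.0241]
orientation: [[-0.996, -0.094, -0.0], [-0.094, 0.996, 0.0], [0.0, 0.0, -1.0]]
ft_force: [0.2, 1.3, 1.3]
finger_gap: 0.241
gripper_force: 1.1
```

Emit:
servo_tool(
  deltas=[
    {"offset": [0,0,0],"rot": [0,0,0],"jaw": 1},
    {"offset": [0,0,0],"rot": [0,0,0],"jaw": 1},
    {"offset": [0,0,0],"rot": [0,0,0],"jaw": 1},
  ],
)

```text
t: 18.7
eef_pos: [0.4846, -0.2958, 0.0241]
orientation: [[-0.996, -0.094, -0.0], [-0.094, 0.996, 0.0], [0.0, 0.0, -1.0]]
ft_force: [-0.3, 1.8, 0.4]
finger_gap: 0.197
gripper_force: 45.0
```

Gripped: 17 mm opening, 45 N. I lift, carry the plate over, turn it −11.8° in yaw and tilt it 14°.

Emit:
servo_tool(
  deltas=[
    {"offset": [0,0,1.5],"rot": [0,0,0],"jaw": 1},
    {"offset": [0,0,3],"rot": [0,0,0],"jaw": 1},
    {"offset": [0,0,3.5],"rot": [0,0,0],"jaw": 1},
    {"offset": [0,0,4],"rot": [0,0,0],"jaw": 1},
    {"offset": [0.4,2,3.5],"rot": [0,0,-1.5],"jaw": 1},
    {"offset": [0.5,3,0],"rot": [0,0,-1.5],"jaw": 1},
    {"offset": [0.5,3.5,0],"rot": [0,0,-1.5],"jaw": 1},
    {"offset": [0.5,3.5,0],"rot": [0,0,-1.5],"jaw": 1},
    {"offset": [0.5,3.5,0],"rot": [0,0,-1.5],"jaw": 1},
    {"offset": [0.5,3.5,0],"rot": [0,0,-1.5],"jaw": 1},
    {"offset": [0.5,3.5,0],"rot": [0,0,-1.5],"jaw": 1},
    {"offset": [0.5,3.5,0],"rot": [0,0,-1.3],"jaw": 1},
    {"offset": [0.5,3.5,0],"rot": [0.31,2.78,0],"jaw": 1},
    {"offset": [0.5,3.5,0],"rot": [0.31,2.78,0],"jaw": 1},
    {"offset": [0.5,3.4,0],"rot": [0.31,2.78,0],"jaw": 1},
    {"offset": [0.3,2.5,-1],"rot": [0.31,2.78,0],"jaw": 1},
    {"offset": [0,0,-1],"rot": [0.31,2.78,0],"jaw": 1},
    {"offset": [0,0,0],"rot": [0,0,0],"jaw": 1},
  ],
)

```text
t: 20.95
eef_pos: [0.5418, 0.0923, 0.1585]
orientation: [[-0.964, 0.112, -0.241], [0.109, 0.994, 0.025], [0.243, -0.002, -0.97]]
ft_force: [0.3, 0.1, -3.0]
finger_gap: 0.199
gripper_force: 45.0
```

```bash
cat > go.py <<'E'
from h import *
from scipy.spatial.transform import Rotation as Ro
np.set_printoptions(precision=4,suppress=True)
yaw=np.radians(-6.4); bx=np.array([np.cos(yaw),np.sin(yaw),0]); by=np.array([-np.sin(yaw),np.cos(yaw),0]); sl=np.radians(14)
fx=np.cos(sl)*bx-np.sin(sl)*np.array([0,0,1.]); n=np.cross(fx,by)
F=np.array([.5256,.1104,.008])-.015*by+[0,0,.0387]
s=get_state(); R=np.array(s['orientation']); D=np.stack([-fx,by,-n],1)
print('F',F,'t',s['t'],'rot err world deg',np.degrees(Ro.from_matrix(D@R.T).as_rotvec()),'gap',s['finger_gap'],s['gripper_force'],s['ft_force'],s['torque'])
T=s['eef_pos']; e=F+.024*n-T
print('TCP',T,'to go m',e,'in face frame (x,y,n) mm',1000*np.array([fx@e,by@e,n@e]),'n',n,'fx',fx)
E
python3 go.py
python3 - <<'E'
from h import *
im=camera('top')
for n in('top','side'):
    if n=='side': camera(n)
    for t in('low_wedge_face','plate_grip'):
        print(n,t,[(np.round(r['point']),round(r['p'],2)) for r in recognise(t,n)][:4])
T=get_state(); R=np.array(T['orientation']); P=T['eef_pos']-.006*R[:,2]
print('expected plate_grip px',proj('top',P),proj('side',P))
E
```

```text
F [0.5239 0.0955 0.0467] t 20.95 rot err world deg [ 0.1003 -0.0478  0.0517] gap 0.19904729791381343 44.99913990497589 [ 0.3236  0.0807 -3.0014] [-0.0196 -0.3056 -0.0039]
TCP [0.5418 0.0923 0.1585] to go m [-0.0121  0.0026 -0.0885] in face frame (x,y,n) mm [  9.4658   1.2219 -88.8714] n [ 0.2404 -0.027   0.9703] fx [ 0.9642 -0.1082 -0.2419]
top low_wedge_face [(array([278., 267.]), 0.71), (array([315., 287.]), 0.21)]
top plate_grip [(array([485., 316.]), 0.96), (array([413., 219.]), 0.88), (array([270., 251.]), 0.83), (array([359., 166.]), 0.71)]
side low_wedge_face []
side plate_grip [(array([238., 239.]), 0.86), (array([416., 187.]), 0.85), (array([313., 290.]), 0.69), (array([440., 225.]), 0.61)]
expected plate_grip px [257.16868614 241.04875011] [306.52556116 277.05855052]
```

Emit:
servo_tool(
  deltas=[
    {"offset": [-0.13,0.03,-1.4],"rot": [0,0,0],"jaw": 1},
    {"offset": [-0.13,0.03,-1.5],"rot": [0,0,0],"jaw": 1},
    {"offset": [-0.13,0.03,-1.5],"rot": [0,0,0],"jaw": 1},
    {"offset": [-0.13,0.03,-1.3],"rot": [0,0,0],"jaw": 1},
    {"offset": [-0.13,0.03,-1.0],"rot": [0,0,0],"jaw": 1},
    {"offset": [-0.13,0.03,-0.8],"rot": [0,0,0],"jaw": 1},
    {"offset": [-0.24,0.06,-0.6],"rot": [0,0,0],"jaw": 1},
    {"offset": [0,0,0],"rot": [0,0,0],"jaw": 1},
  ],
)

```text
t: 22.25
eef_pos: [0.5311, 0.0954, 0.0779]
orientation: [[-0.964, 0.112, -0.241], [0.109, 0.994, 0.027], [0.242, -0.0, -0.97]]
ft_force: [0.6, 0.2, -2.7]
finger_gap: 0.199
gripper_force: 45.0
```

```bash
python3 go.py
```

```text
F [0.5239 0.0955 0.0467] t 22.25 rot err world deg [ 0.0197 -0.0255  0.0208] gap 0.1985257500568488 44.99923646450043 [ 0.6049  0.2328 -2.6746] [-0.0058 -0.353  -0.0437]
TCP [0.5311 0.0954 0.0779] to go m [-0.0014 -0.0005 -0.0079] in face frame (x,y,n) mm [ 0.5851 -0.6743 -7.9786] n [ 0.2404 -0.027   0.9703] fx [ 0.9642 -0.1082 -0.2419]
```

Emit:
servo_tool(
  deltas=[
    {"offset": [-0.03,0,-0.12],"rot": [0,0,0],"jaw": 1},
    {"offset": [-0.03,0,-0.12],"rot": [0,0,0],"jaw": 1},
    {"offset": [-0.03,0,-0.12],"rot": [0,0,0],"jaw": 1},
    {"offset": [-0.02,0,-0.1],"rot": [0,0,0],"jaw": 1},
    {"offset": [-0.02,0,-0.1],"rot": [0,0,0],"jaw": 1},
    {"offset": [0,0,0],"rot": [0,0,0],"jaw": 1},
  ],
)

```text
t: 23.0
eef_pos: [0.5301, 0.0953, 0.0725]
orientation: [[-0.964, 0.112, -0.24], [0.109, 0.994, 0.027], [0.242, -0.0, -0.97]]
ft_force: [1.0, -0.5, -2.8]
finger_gap: 0.201
gripper_force: 45.0
```

Emit:
servo_tool(
  deltas=[
    {"offset": [-0.02,0,-0.08],"rot": [0,0,0],"jaw": 1},
    {"offset": [-0.02,0,-0.08],"rot": [0,0,0],"jaw": 1},
    {"offset": [-0.02,0,-0.08],"rot": [0,0,0],"jaw": 1},
    {"offset": [0,0,0],"rot": [0,0,0],"jaw": 1},
  ],
)

```text
t: 23.5
eef_pos: [0.5297, 0.0953, 0.0702]
orientation: [[-0.964, 0.112, -0.24], [0.109, 0.994, 0.027], [0.242, -0.0, -0.97]]
ft_force: [-0.5, -0.4, -1.7]
finger_gap: 0.199
gripper_force: 45.0
```

Emit:
servo_tool(
  deltas=[
    {"offset": [-0.02,0,-0.07],"rot": [0,0,0],"jaw": 1},
    {"offset": [-0.02,0,-0.07],"rot": [0,0,0],"jaw": 1},
    {"offset": [0,0,0],"rot": [0,0,0],"jaw": 1},
  ],
)

```text
t: 23.88
eef_pos: [0.5297, 0.0952, 0.0701]
orientation: [[-0.964, 0.112, -0.239], [0.109, 0.994, 0.027], [0.241, 0.0, -0.971]]
ft_force: [-1.5, -1.8, 8.3]
finger_gap: 0.201
gripper_force: 45.0
```

Emit:
servo_tool(
  deltas=[
    {"offset": [0,0,0],"rot": [0,0,0],"jaw": 1},
    {"offset": [0,0,0],"rot": [0,0,0],"jaw": 1},
    {"offset": [0,0,0],"rot": [0,0,0],"jaw": 1},
    {"offset": [0,0,0],"rot": [0,0,0],"jaw": 1},
  ],
)

```text
t: 24.38
eef_pos: [0.5297, 0.0952, 0.0701]
orientation: [[-0.964, 0.112, -0.239], [0.109, 0.994, 0.027], [0.241, 0.0, -0.971]]
ft_force: [-2.1, -0.1, 9.1]
finger_gap: 0.199
gripper_force: 45.0
```

```bash
python3 go.py
python3 - <<'E'
from h import *
a=shot('side','s8.png'); b=shot('top','t8.png')
for n,im in(('side',a),('top',b)):
    T=get_state(); R=np.array(T['orientation']); P=T['eef_pos']-.006*R[:,2]
    print(n,'exp',proj(n,P))
    for t in('clamp','clamp_end','plate_grip','low_wedge_face'): print(n,t,[(np.round(r['point']),round(r['p'],2)) for r in recognise(t,n)][:6])
# wedge shift: compare visible cork (rail/ledge strip) between pictures before contact and now
g=lambda f:cv2.cvtColor(cv2.imread('pics/'+f),cv2.COLOR_BGR2GRAY).astype(np.float32)
for f in('s7.png','s8.png'):
    # patch on ledge/right corner of the wedge in side view
    A=g('side0.png')[345:375,318:350]; r=cv2.matchTemplate(g(f)[335:385,308:360],A,cv2.TM_CCOEFF_NORMED); print(f,cv2.minMaxLoc(r)[1],cv2.minMaxLoc(r)[3],'(10,10)=still')
E
```

```text
F [0.5239 0.0955 0.0467] t 24.375 rot err world deg [-0.0059  0.0695  0.0382] gap 0.19914372370330538 45.002458691596985 [-2.0855 -0.0629  9.0524] [-0.0972  0.616   0.1096]
TCP [0.5297 0.0952 0.0701] to go m [ 0.     -0.0004 -0.0001] in face frame (x,y,n) mm [ 0.0984 -0.3738 -0.0841] n [ 0.2404 -0.027   0.9703] fx [ 0.9642 -0.1082 -0.2419]
side exp [312.97389472 317.06328071]
side clamp [(array([299., 367.]), 0.56)]
side clamp_end [(array([298., 366.]), 0.64)]
side plate_grip [(array([241., 240.]), 0.88), (array([440., 226.]), 0.85), (array([321., 329.]), 0.71), (array([317., 206.]), 0.71), (array([418., 188.]), 0.6), (array([307., 390.]), 0.56)]
side low_wedge_face [(array([316., 355.]), 0.72)]
top exp [262.20797121 251.94126826]
top clamp []
top clamp_end []
top plate_grip [(array([428., 339.]), 0.94), (array([485., 316.]), 0.91), (array([416., 218.]), 0.69), (array([360., 166.]), 0.66), (array([271., 262.]), 0.52), (array([294., 158.]), 0.44)]
top low_wedge_face [(array([279., 271.]), 0.66)]
s7.png 0.9986383318901062 (10, 10) (10,10)=still
s8.png 0.9845590591430664 (10, 10) (10,10)=still
```

The push is steady at about 11–12 N. The plate is within 1 mm of centre and 0.1° of parallel by my estimate, and the wedge and clamp haven't moved. Handing in.

```bash
python3 -c "
from cell import finish_job
print(finish_job())"
```

```text
the job is handed in; nothing more can be done
None
```

I handed the job in with the clamp snapped down on the low wedge's ledge and the plate still gripped and pressed on its slope at about 11 N, within about 1 mm of centre and 0.1° of parallel by my own measurement; no verdict came back.

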